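# Slide the bread shelf board home and push its catch across

## Task

With a fingertip, push the dark shelf board along its rails on the counter rack until you feel it drop into the locating notches and lie down flat on the rails. Then push the small steel catch all the way across behind the board so that it cannot slide back. Slide the board without lifting it off the rails, and leave the other things on the counter where they are.

Things in the scene. Friction and masses are not known exactly. Their poses are not given: they have to be found in the camera images.
- rack: fixed counter rack, 415 mm long (its x -215 to +200): two aluminium rails, tops 60 mm above the table, 40 to 73 mm each side of the centre line, with dark steel side guides outside (to y 76.5, 82 mm tall). Origin on the table midway between the rails; x points along the rails the way the board must go, z up. Between the rails it is open from above to the table, but for 12 mm high end bars
- home (a point): point on the rack's centre line, 60 mm up (level with the rail tops), where the board's origin lies once home, give or take 4 mm along the rails; its axes are the rack's. Notches 22 mm long, 12 mm deep: in the outer halves of both rails 80 mm ahead of this point (+x), in the inner halves 80 mm behind. Their far walls stop the board; beyond them the rails go on without an end stop
- board: dark wooden shelf board, loose, 0.35-0.65 kg, 200 mm along the rails x 140 wide x 14 thick, 2.5 mm play each side; origin at the centre of its underside, axes as the rack's. Four lugs 8 mm tall beneath it ride on the rails: underside at 68 mm until home, then it drops flat to 60 mm. Starts 60 to 130 mm short of home; slides with a few newtons. Push the middle of its back (-x) edge
- catch_knob (a point): middle of the catch's upright round steel knob, 18 mm across, from 71 to 105 mm above the table (this point 89 mm). It stands at rack x -78, y +130 mm when drawn back, on a flat bar (18 mm wide, top at 72 mm) that reaches 50 mm from it towards the rails and 10 mm outwards, carried by a fixed 60 mm high bracket at rack x -103 to -53, y 76 to 148 mm
- catch (a joint): travel of the catch in m: 0 drawn back, 0.045 fully across, its bar then lying over the rail behind the seated board's back edge. Pushing the knob in the rack's -y direction increases it; takes about 2 N, stays where it is left. The board is in its way until home
- jam_jar: bystander: a glass jam jar, 60 mm across, 85 mm tall, standing beside the rack on the catch's side; origin at the centre of its underside
- mug: bystander: a white mug, 76 mm across, 85 mm tall, standing beside the rack on the catch's side, towards the rack's start end; origin at the centre of its underside
- tongs: bystander: steel bread tongs, about 210 x 50 mm, 18 mm high, lying on the table; origin at the centre of the underside
- roll: bystander: a round bread roll, 72 mm across, 30 mm tall; origin at the centre of its underside
- card_stand: bystander: a blank price card 90 mm wide in a wooden foot, 68 mm tall; origin at the centre of its underside
- syrup_bottle: bystander: a bottle, 60 mm across, 150 mm tall; origin at the centre of its underside
Things that resemble listed ones, but are neither listed nor needed, are in the scene too. Several things have the shape of the board; the one meant has the colours described above.

How it is judged:
By the outcome, as a careful person would: the job done as asked, in the order asked, and still so for the second after the job is handed in, with the robot touching nothing.
It also fails if it takes over 43 s, if anything falls off the work surface, if the arm or the gripper's body presses on something with over 40 N, if the wrist force passes 120 N, or if a joint passes its speed limit or range.

## Robot

A 6-joint arm with a two-finger parallel gripper is mounted at the origin on the work surface. World frame = base frame: x ahead of the robot, y to its left, z up, the work surface at z = 0. Lengths are in mm, angles in degrees, forces in N, time in s.
With the tool pointing down it reaches from about 350 to 850 mm from the base axis. Payload 8.1 kg.
Tool frame: the origin (TCP) lies between the finger pads; the fingertips stand 17 mm ahead of it and the grasp point (between the pads) lies 2 mm behind it; z points along the fingers, y is the line along which they close (so a half turn about z gives the same grasp; the last joint's range is limited). The gripper opens to 85 mm and grips with 20 to 120 N. Pads are 22 mm wide; open, the fingers measure 114 mm over their backs; the gripper's body (76 mm by 85 mm) begins 54 mm behind the grasp point. The pads swing forward as they close: fully open they stand 13 mm farther back than shut.
Start: joints at [62.372, 7.471, 85.268, -0, 87.261, -4.893], TCP at [231.861, 553.395, 248.292] pointing down, gripper open.
Joint ranges: [-169.43, 169.43], [-51.17, 129.36], [1.28, 143.12], [-76.62, 256.62], [0, 156.53], [-152.29, 152.29]. Speed limits (degrees/s): [136.94, 136.94, 159.86, 180, 180, 180].

## Interface

Orientations are given as [roll, pitch, yaw] about the fixed x, y, z axes, in that order (R = Rz(yaw) Ry(pitch) Rx(roll)).
In Python, from bench import sense, snapshot, hand_in, trace, place_of gives the robot as it stands.
- The arm moves only by the shell command python3 -m handwheel 'ROWS' [FORCE]. ROWS is JSON, a list of rows, each a list of 7 numbers: the opening, from -1 (shut) to 1 (fully open), then the shift along the tool's x, y, z in cm, then the turn, a rotation vector about the tool's x, y, z in rad. A call has 1 to 12 rows; each row shifts and turns the commanded pose from where the row before left it, along the tool's axes as they then stand; what a row does not reach is not made up. A row lasts 1/12 s, in which the tool goes at most 41.7 mm and 7.16 degrees, less where a joint would pass 70% of its speed; a pose out of reach is approached as far as the arm can. A call with a gripper value outside its range is refused whole. The fingers move at their own pace and stop on an object; FORCE is the grip in N (left out, the last holds). Time passes only in rows, so rows that do not move let the fingers close. It gives the time, the measured TCP pose, the force, the opening and the grip force at its end, in the units of the state.
- sense(): the state, without advancing time (a new reading comes with each control period).
- snapshot(name): name is "scene" or "top"; returns a dict with "image" (400x640x3 uint8, red, green, blue), "intrinsics" (3x3 intrinsics, pixels), "k1" (the pictures are not rectified: a ray, as slopes to the right and down, at radius r is drawn at 1 + k1 r^2 times it, then the intrinsics apply), "R" (3x3) and "t" (3): a world point X has camera coordinates R X + t. Camera axes: x right, y down, z forward; pixel columns grow to the right and rows downward; lengths in mm; the calibration is good to about 2 mm. A picture is of the moment at which its call begins. There is no depth.
- hand_in(): hands the job in; it is judged then, once.
Trained networks look in a picture, given as the dict that the camera call returned (one of the last four; its "shot" number tells which), for a name from the list of things; names that differ only in an ending like _2 or _b are one class to them, and where a whole thing is asked for, a point or a joint stands for the part that bears it (a point fixed in the world has none). Each returns a list of dicts, best first, with "conf" (0 to 1); they miss things now and then, are a little off and sometimes report something else, mostly with a low value. They report only what shows in the picture. A call takes as long as a camera call. They do not tell look-alikes from the thing itself.
- trace(picture, query): "pixels" (400x640 bool, what is visible of it).
- place_of(picture, query): "location" ([x, y, z] in mm, in world coordinates, good to about 4 mm: a listed point, or the origin of a listed thing).
The state is a dict: "time": time; "joint_pos": joint angles; "qd": joint speeds; "joint_efforts": joint torques, N m; "tool_pos": TCP position; "tcp_rot": TCP orientation; "ft_force": force on the tool from outside, world axes, zero at the start; "wrist_torque": the same for the moment, N m; "finger_gap": finger opening in mm; "grip_force": force on a finger pad.
Only numpy, scipy, OpenCV 4.12 (cv2) and the standard library are available. Lean on these libraries where they do the work, as an engineer would, in place of code of your own. Each camera call takes 0.05 s, during which the arm holds its last target. There are 200 camera calls.

## Working session

There is one attempt and no reset: what is moved stays moved. The work goes in short steps, Python scripts to look and compute and a shell command to move; the robot and the scene stay as the last step left them, time stands still between calls to the robot, and variables do not carry over. Pictures are saved under pics/ and viewed, at most 11 in all, crops included, and the job is handed in when it is done.

```bash
mkdir -p pics; python3 - <<'E'
from bench import *
import cv2
for n in ("scene","top"):
    p=snapshot(n); cv2.imwrite(f"pics/{n}0.png",p["image"][:,:,::-1])
    for q in ("rack","board","catch_knob","home","jam_jar","mug","syrup_bottle","card_stand","tongs","roll"):
        try: print(n,q,[(d["location"] if not hasattr(d["location"],"round") else d["location"].round().tolist(),round(d["conf"],2)) for d in place_of(p,q)])
        except Exception as e: print(q,e)
s=sense();print(s)
E
```

```text
scene rack [([540.0, 33.9, 0.4], 0.67)]
scene board [([203.2, -323.2, 9.3], 0.92), ([545.6, 92.9, 68.1], 0.8), ([286.3, 313.9, 5.8], 0.66)]
scene catch_knob [([676.9, 94.0, 89.7], 0.77)]
scene home [([535.1, -8.3, 58.4], 0.95)]
scene jam_jar [([655.2, -52.8, -2.5], 0.69), ([684.9, 409.2, -1.1], 0.45)]
scene mug [([727.1, 202.3, 1.8], 0.96), ([544.2, 90.0, 66.8], 0.21)]
scene syrup_bottle [([687.6, 411.9, 1.2], 0.6)]
scene card_stand [([754.9, -112.9, 5.3], 0.74), ([636.3, -417.7, 1.0], 0.58)]
scene tongs [([754.8, -110.9, 3.7], 0.55), ([676.7, 93.4, 90.5], 0.48)]
scene roll [([415.7, -353.3, -1.0], 0.76)]
top rack [([671.8, 87.9, 86.6], 0.62)]
top board [([200.2, -319.4, 9.2], 0.93), ([545.3, 87.4, 68.1], 0.88), ([279.6, 310.3, 5.4], 0.65)]
top catch_knob [([671.7, 91.3, 87.5], 0.75), ([755.3, -107.8, 0.5], 0.72)]
top home [([534.6, -8.3, 60.2], 0.75), ([640.2, -418.4, -4.3], 0.18)]
top jam_jar [([654.1, -54.8, 1.4], 0.66)]
top mug [([726.6, 202.1, 1.0], 0.91)]
top syrup_bottle [([681.4, 413.0, -4.5], 0.71)]
top card_stand [([643.3, -417.4, -2.8], 0.89)]
top tongs [([755.1, -109.3, -1.1], 0.56)]
top roll [([411.6, -351.7, -2.9], 0.72)]
{'time': 1.1, 'joint_pos': array([ 6.23728764e+01,  7.47009360e+00,  8.52678336e+01,  8.97906739e-04,
        8.72601891e+01, -4.89319491e+00]), 'qd': array([ 0.07189522, -0.04140047, -0.14725908, -0.11884819,  0.0216389 ,
       -0.09779199]), 'joint_efforts': array([-2.55267543e-03, -5.69338381e+01, -5.00863910e+01, -3.67518733e-04,
        1.34974660e-03, -2.80497801e-05]), 'tool_pos': array([231.85278244, 553.40684484, 248.30309036]), 'tcp_rot': array([ 1.79998047e+02, -7.32934776e-04,  1.57266028e+02]), 'ft_force': array([0.26786488, 0.45406987, 0.09546472]), 'wrist_torque': array([-0.01464449, -0.04218517,  0.0210338 ]), 'grip_force': 0.0, 'finger_gap': 85.66390113152461}
```

View pics.

View pics/scene0.png

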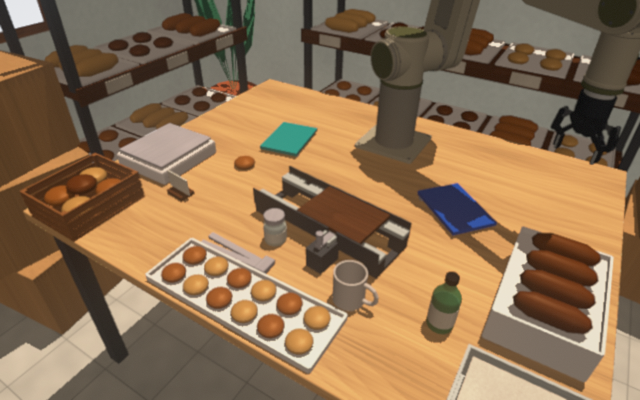

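View pics/top0.png

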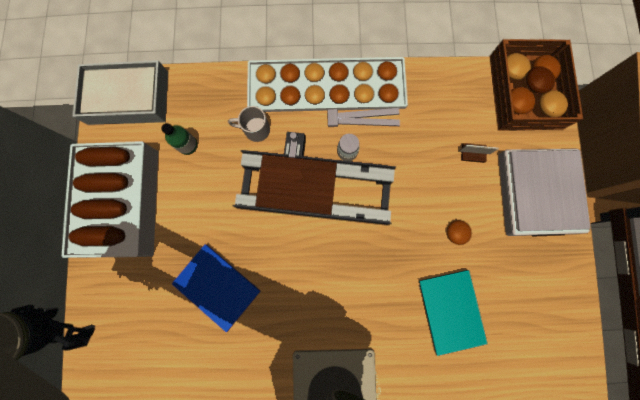

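Both views agree. The rack runs to the right in the top picture (world −y, slightly −x), with the brown board at about cols 257–337, rows 158–215. The knob is at (295,140), the mug at (255,122) and the jar at (348,147). The blue and teal boards are decoys. Next I measure the rack's yaw.

```bash
cat > h.py <<'E'
import numpy as np, cv2
from bench import *
def ray(p,uv,z):
    uv=np.float64(uv).reshape(-1,2);K=np.array(p["intrinsics"])
    d=np.array([p["k1"],0,0,0])
    n=cv2.undistortPoints(uv[:,None],K,d)[:,0]
    R=np.array(p["R"]);C=-R.T@np.array(p["t"])
    w=np.c_[n,np.ones(len(n))]@R
    return C+w*((z-C[2])/w[:,2])[:,None]
def boardrect(p,z):
    for r in trace(p,"board"):
        m=r["pixels"].astype(np.uint8);c=max(cv2.findContours(m,0,1)[0],key=cv2.contourArea)[:,0]
        X=ray(p,c,z)[:,:2].astype(np.float32)
        b=cv2.minAreaRect(X);print("board",r["conf"],b)
E
python3 - <<'E'
from h import *
p=snapshot("top"); boardrect(p,82)
for r in trace(p,"rack"):
    m=r["pixels"].astype(np.uint8);print(r["conf"],m.sum(),cv2.boundingRect(m))
# hand-read: rail/guide outer corners at guide top 82
print(ray(p,[[243,152],[395,166],[236,206],[390,221]],82).round(1))
E
```

```text
board 0.93 ((287.0348205566406, 293.74859619140625), (190.31546020507812, 136.09713745117188), 49.64826202392578)
board 0.91 ((209.81309509277344, -299.4313659667969), (192.4859161376953, 141.74559020996094), 10.073711395263672)
board 0.69 ((545.0752563476562, 86.7822494506836), (199.23599243164062, 140.94638061523438), 82.32933807373047)
0.56 4157 (233, 132, 163, 93)
[[ 636.1  226.7   82. ]
 [ 587.2 -175.1   82. ]
 [ 491.6  243.7   82. ]
 [ 442.3 -154.2   82. ]]
```

```bash
python3 -c "
import cv2;i=cv2.imread('pics/top0.png')[120:240,220:410];cv2.imwrite('pics/crop0.png',cv2.resize(i,None,fx=4.2,fy=4.2,interpolation=2))"
```

```text
(no output)
```

View pics/crop0.png

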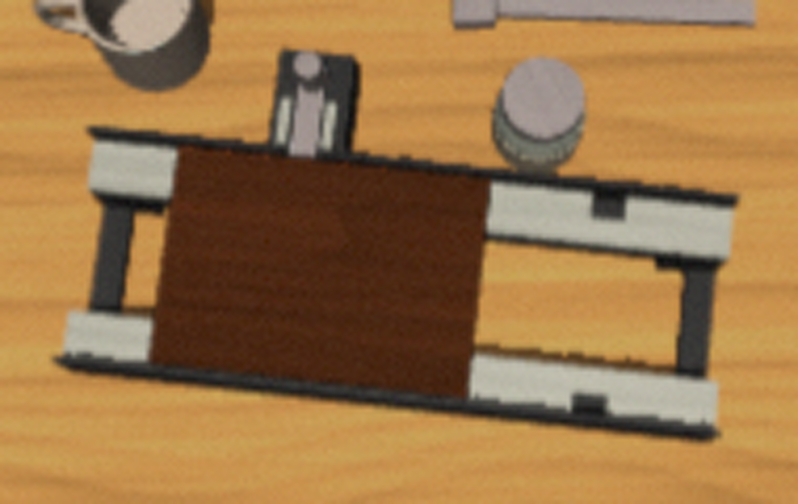

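Crop: the back edge is at the left, cols 150–177; the far notches are at (608,205) and (590,403). The rack's x-axis is about (−0.125, −0.992) and the middle of the back edge about (558,186). I'll move above a point 32 mm behind it.

```bash
python3 -m handwheel '[[-1,-3.6,-1.5,0,0,0,0],[-1,-3.6,-1.5,0,0,0,0],[-1,-3.6,-1.5,0,0,0,0],[-1,-3.6,-1.5,0,0,0,0],[-1,-3.6,-1.5,0,0,0,0],[-1,-3.6,-1.5,0,0,0,0],[-1,-3.6,-1.5,0,0,0,0],[-1,-3.6,-1.5,0,0,0,0],[-1,-3.6,-1.5,0,0,0,0],[-1,-3.6,-1.5,0,0,0,0],[-1,-3.6,-1.5,0,0,0,0],[-1,-3.6,-1.5,0,0,0,0]]' 20; python3 -m handwheel '[[-1,0,0,0,0,0,-0.09],[-1,0,0,0,0,0,-0.09],[-1,0,0,0,0,0,-0.09],[-1,0,0,0,0,0,0]]'
```

```text
time: 2.25
tool_pos: [561.9, 218.8, 248.5]
tcp_rot: [180.0, 0.0, 157.3]
ft_force: [-0.1, 0.7, -0.2]
finger_gap: -0.1
grip_force: 0.0
time: 2.58
tool_pos: [560.9, 220.0, 248.1]
tcp_rot: [-180.0, -0.0, 172.9]
ft_force: [0.6, 0.2, -0.5]
finger_gap: -0.0
grip_force: 0.0
```

```bash
python3 -m handwheel '[[-1,0,0,3,0,0,0],[-1,0,0,3,0,0,0],[-1,0,0,3,0,0,0],[-1,0,0,3,0,0,0],[-1,0,0,3,0,0,0],[-1,0,0,2.2,0,0,0],[-1,0,0,0,0,0,0]]'; python3 - <<'E'
from h import *
p=snapshot("top");cv2.imwrite("pics/t1.png",cv2.resize(p["image"][100:260,200:420,::-1],None,fx=3.6,fy=3.6,interpolation=2))
E
```

```text
time: 3.17
tool_pos: [556.5, 219.4, 70.2]
tcp_rot: [-179.8, -0.5, 172.6]
ft_force: [-1.5, 0.3, -1.3]
finger_gap: -0.1
grip_force: 0.0
```

View pics/t1.png

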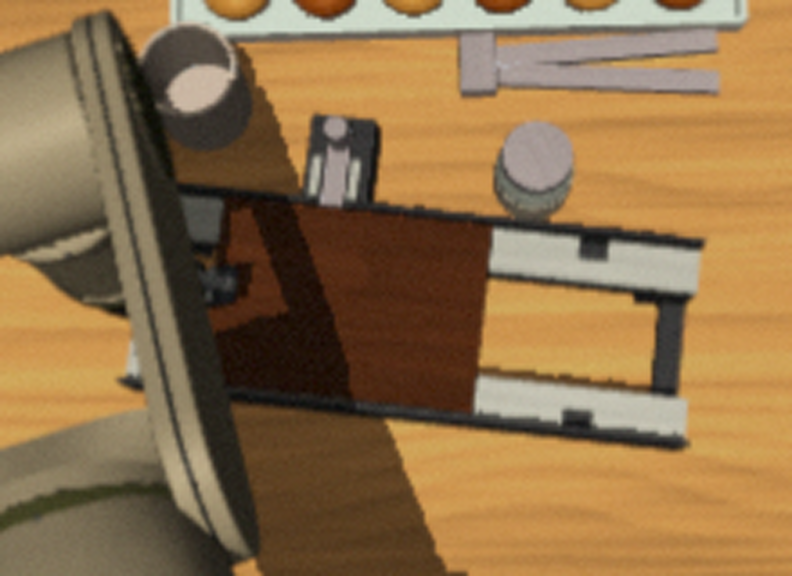

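The picture shows the fingertips just behind the board's back edge, near the middle, at about (222,285), with the board unmoved. Next I raise the finger a little and approach to contact.

```bash
python3 -m handwheel '[[-1,0,0,-0.4,0,0,0],[-1,0,-0.4,0,0,0,0],[-1,0,-0.4,0,0,0,0],[-1,0,-0.4,0,0,0,0],[-1,0,0,0,0,0,0]]';python3 -m handwheel '[[-1,0,-0.4,0,0,0,0],[-1,0,-0.4,0,0,0,0],[-1,0,-0.4,0,0,0,0],[-1,0,0,0,0,0,0]]';python3 -m handwheel '[[-1,0,-0.4,0,0,0,0],[-1,0,-0.4,0,0,0,0],[-1,0,-0.4,0,0,0,0],[-1,0,0,0,0,0,0]]'
```

```text
time: 3.63
tool_pos: [560.0, 207.8, 81.7]
tcp_rot: [180.0, 0.1, 172.7]
ft_force: [-0.1, 0.2, 1.0]
finger_gap: 0.0
grip_force: 0.0
time: 3.97
tool_pos: [557.9, 196.2, 80.6]
tcp_rot: [180.0, 0.0, 172.7]
ft_force: [0.5, 1.0, 0.3]
finger_gap: 0.0
grip_force: 0.1
time: 4.3
tool_pos: [556.3, 184.0, 80.4]
tcp_rot: [-180.0, 0.0, 172.7]
ft_force: [0.7, 1.0, 0.6]
finger_gap: -0.0
grip_force: 0.3
```

```bash
python3 -m handwheel '[[-1,0,-0.4,0,0,0,0],[-1,0,-0.4,0,0,0,0],[-1,0,-0.4,0,0,0,0]]';python3 -m handwheel '[[-1,0,-0.4,0,0,0,0],[-1,0,-0.4,0,0,0,0],[-1,0,-0.4,0,0,0,0],[-1,0,-0.4,0,0,0,0]]';python3 -m handwheel '[[-1,0,-0.4,0,0,0,0],[-1,0,-0.4,0,0,0,0],[-1,0,-0.4,0,0,0,0],[-1,0,0,0,0,0,0]]'
python3 - <<'E'
from h import *
p=snapshot("top");cv2.imwrite("pics/t2.png",cv2.resize(p["image"][100:260,200:420,::-1],None,fx=3.6,fy=3.6,interpolation=2))
E
```

```text
time: 4.55
tool_pos: [554.7, 172.6, 80.4]
tcp_rot: [180.0, 0.0, 172.7]
ft_force: [0.0, 3.4, 2.5]
finger_gap: -0.2
grip_force: 2.0
time: 4.88
tool_pos: [552.6, 156.6, 80.3]
tcp_rot: [180.0, 0.0, 172.7]
ft_force: [1.1, 3.7, 3.3]
finger_gap: -0.1
grip_force: 2.1
time: 5.22
tool_pos: [551.0, 144.1, 80.2]
tcp_rot: [-180.0, -0.0, 172.7]
ft_force: [-0.2, 0.6, 1.5]
finger_gap: -0.2
grip_force: 0.2
```

View pics/t2.png

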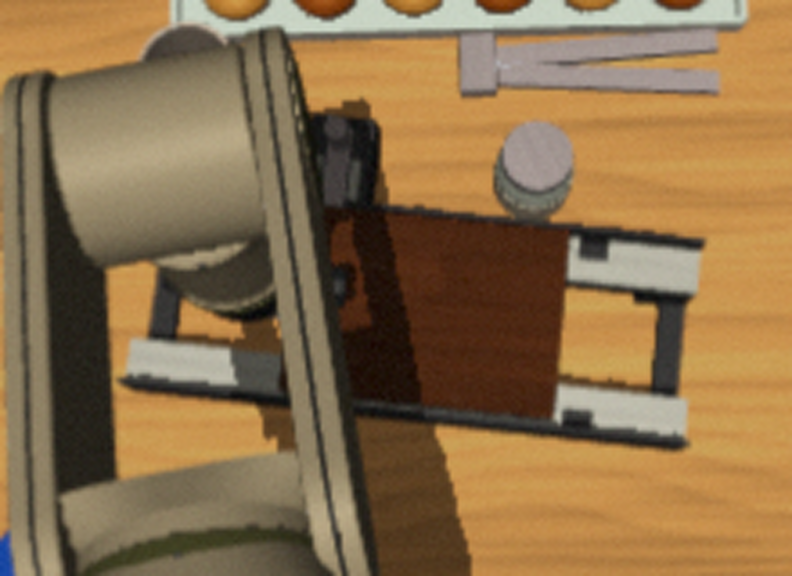

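The board is sliding straight. Its front edge is now at cols 552–568, about 57 mm from its start, so roughly 40 mm remain.

```bash
python3 -m handwheel '[[-1,0,-0.4,0,0,0,0],[-1,0,-0.4,0,0,0,0],[-1,0,-0.4,0,0,0,0],[-1,0,-0.4,0,0,0,0],[-1,0,-0.4,0,0,0,0],[-1,0,-0.4,0,0,0,0],[-1,0,-0.4,0,0,0,0]]';python3 -m handwheel '[[-1,0,-0.2,0,0,0,0],[-1,0,-0.2,0,0,0,0]]';python3 -m handwheel '[[-1,0,-0.2,0,0,0,0],[-1,0,-0.2,0,0,0,0]]'
```

```text
time: 5.85
tool_pos: [547.2, 116.7, 80.0]
tcp_rot: [-180.0, -0.0, 172.7]
ft_force: [0.4, 2.2, -1.4]
finger_gap: -0.1
grip_force: 0.9
time: 6.02
tool_pos: [546.8, 112.8, 80.1]
tcp_rot: [-180.0, -0.0, 172.7]
ft_force: [1.0, 2.5, -1.1]
finger_gap: -0.2
grip_force: 0.9
time: 6.18
tool_pos: [546.4, 109.2, 80.2]
tcp_rot: [-180.0, -0.0, 172.7]
ft_force: [-0.1, 1.2, -1.4]
finger_gap: 0.1
grip_force: 0.8
```

```bash
python3 -m handwheel '[[-1,0,-0.2,0,0,0,0],[-1,0,0,0,0,0,0]]';python3 -m handwheel '[[-1,0,-0.2,0,0,0,0],[-1,0,0,0,0,0,0]]'
python3 - <<'E'
from h import *
p=snapshot("scene");cv2.imwrite("pics/s3.png",cv2.resize(p["image"][150:310,220:440,::-1],None,fx=3.6,fy=3.6,interpolation=2))
E
```

```text
time: 6.35
tool_pos: [546.4, 106.9, 80.4]
tcp_rot: [-180.0, 0.0, 172.7]
ft_force: [-0.1, 0.3, 0.9]
finger_gap: -0.2
grip_force: 0.0
time: 6.52
tool_pos: [546.2, 105.2, 80.4]
tcp_rot: [180.0, 0.0, 172.7]
ft_force: [-0.2, 1.6, 0.0]
finger_gap: 0.2
grip_force: 0.5
```

View pics/s3.png

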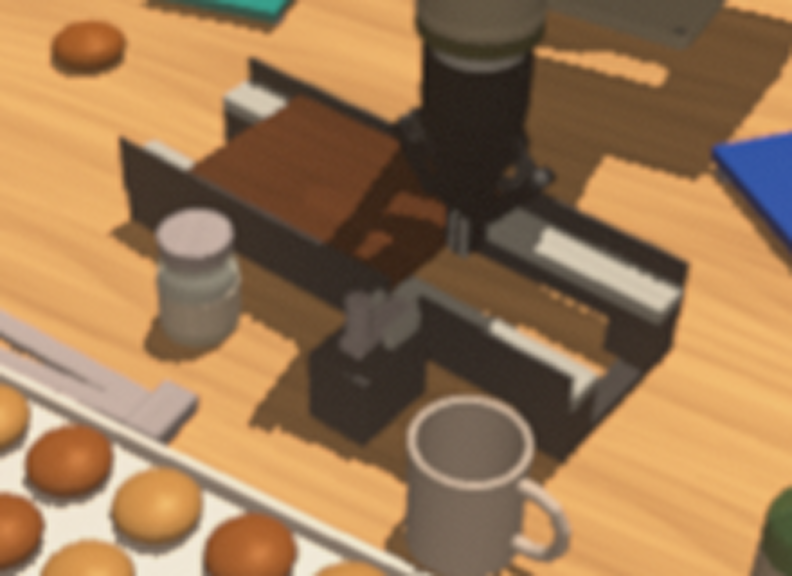

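The board looks low between the guides, with its left edge at about (200,170). I'll push a little further to feel for the stop.

```bash
python3 -m handwheel '[[-1,0,-0.2,0,0,0,0],[-1,0,0,0,0,0,0]]';python3 -m handwheel '[[-1,0,-0.2,0,0,0,0],[-1,0,0,0,0,0,0]]';python3 -m handwheel '[[-1,0,-0.1,0,0,0,0],[-1,0,0,0,0,0,0]]'
```

```text
time: 6.73
tool_pos: [545.9, 103.3, 80.4]
tcp_rot: [180.0, 0.0, 172.7]
ft_force: [0.7, 2.1, 0.0]
finger_gap: -0.1
grip_force: 0.9
time: 6.9
tool_pos: [545.6, 101.3, 80.4]
tcp_rot: [180.0, 0.0, 172.7]
ft_force: [-0.1, 2.9, 2.0]
finger_gap: -0.1
grip_force: 1.1
time: 7.07
tool_pos: [545.7, 100.8, 80.4]
tcp_rot: [179.9, 0.0, 172.7]
ft_force: [0.5, 4.7, 0.0]
finger_gap: -0.1
grip_force: 2.1
```

```bash
python3 -m handwheel '[[-1,0,-0.1,0,0,0,0],[-1,0,0,0,0,0,0]]';python3 -m handwheel '[[-1,0,-0.1,0,0,0,0],[-1,0,0,0,0,0,0]]';python3 -m handwheel '[[-1,0,-0.1,0,0,0,0],[-1,0,0,0,0,0,0]]'
```

```text
time: 7.23
tool_pos: [545.7, 100.6, 80.5]
tcp_rot: [179.9, 0.0, 172.7]
ft_force: [2.2, 8.4, -1.2]
finger_gap: 0.1
grip_force: 3.6
time: 7.4
tool_pos: [545.7, 100.3, 80.5]
tcp_rot: [179.8, 0.1, 172.8]
ft_force: [3.2, 11.0, -2.5]
finger_gap: -0.1
grip_force: 5.3
time: 7.57
tool_pos: [545.8, 100.1, 80.6]
tcp_rot: [179.7, 0.1, 172.8]
ft_force: [3.7, 14.3, -3.6]
finger_gap: -0.4
grip_force: 6.9
```

The stop is firm, with force rising to 14 N and no further travel, so the board is home. I'll back off, lift, move over beyond the knob and check.

```bash
python3 -m handwheel '[[-1,0,1,0,0,0,0],[-1,0,1,0,0,0,0],[-1,0,1.2,0,0,0,0],[-1,0,0,-3,0,0,0],[-1,0,0,-3,0,0,0],[-1,0,0,-3,0,0,0],[-1,0,0,-3,0,0,0]]'; python3 -m handwheel '[[-1,-3.4,-0.45,0,0,0,0],[-1,-3.4,-0.45,0,0,0,0],[-1,-3.4,-0.45,0,0,0,0],[-1,-3.4,-0.45,0,0,0,0],[-1,-3.4,-0.45,0,0,0,0],[-1,0,0,0,0,0,0]]'
python3 - <<'E'
from h import *
p=snapshot("scene");print([(d["location"],d["conf"]) for q in("board","catch_knob") for d in place_of(p,q)])
p=snapshot("top");print([(d["location"],d["conf"]) for q in("board","catch_knob") for d in place_of(p,q)])
cv2.imwrite("pics/t4.png",cv2.resize(p["image"][100:260,200:420,::-1],None,fx=3.6,fy=3.6,interpolation=2))
boardrect(p,74)
E
```

```text
time: 8.15
tool_pos: [548.8, 129.7, 201.4]
tcp_rot: [-180.0, -0.0, 172.8]
ft_force: [1.0, 0.1, -0.5]
finger_gap: -0.0
grip_force: 0.0
time: 8.65
tool_pos: [718.2, 83.4, 195.8]
tcp_rot: [-179.9, -0.2, 172.6]
ft_force: [1.0, 0.2, -1.6]
finger_gap: 0.1
grip_force: 0.0
[([281.3, 312.4, 5.2], 0.83), ([202.3, -321.5, 9.9], 0.83), ([535.1, -6.0, 59.0], 0.57), ([676.4, 92.4, 89.1], 0.68)]
[([278.6, 311.2, 6.7], 0.77), ([530.6, -11.9, 58.9], 0.67)]
board 0.97 ((207.67770385742188, -301.68487548828125), (190.4697723388672, 137.79434204101562), 10.15343952178955)
board 0.89 ((528.4330444335938, -43.59376525878906), (139.65548706054688, 140.67404174804688), 82.36810302734375)
board 0.59 ((298.171875, 312.2385559082031), (152.63836669921875, 136.93955993652344), 49.58211135864258)
board 0.34 ((409.5750732421875, -333.19378662109375), (66.60340881347656, 62.380130767822266), 88.26448059082031)
board 0.2 ((643.575439453125, -52.1148567199707), (56.2602424621582, 75.15436553955078), 87.66568756103516)
```

View pics/t4.png

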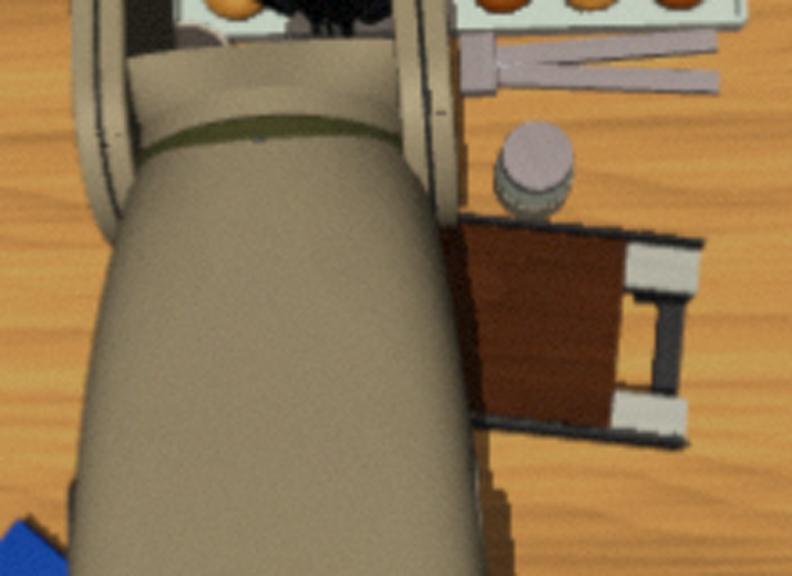

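The board covers the far notches, with its front edge at cols 610–625, and place_of puts it at home with z about 59. Next I descend outside the knob and push the catch.

```bash
python3 -m handwheel '[[-1,0,0,2.5,0,0,0],[-1,0,0,2.5,0,0,0],[-1,0,0,2.5,0,0,0],[-1,0,0,2.5,0,0,0],[-1,0,0,0,0,0,0],[-1,0,0,0,0,0,0]]'; python3 - <<'E'
from h import *
p=snapshot("scene");cv2.imwrite("pics/s5.png",cv2.resize(p["image"][150:310,220:440,::-1],None,fx=3.6,fy=3.6,interpolation=2))
s=sense();print(s["tool_pos"],s["ft_force"])
E
```

```text
time: 9.5
tool_pos: [713.2, 85.6, 99.4]
tcp_rot: [-180.0, -0.2, 172.8]
ft_force: [-0.1, -0.9, 1.4]
finger_gap: -0.1
grip_force: 0.0
[714.80908578  85.67178606 101.76230902] [-0.89118375 -0.34652627  1.09664967]
```

View pics/s5.png

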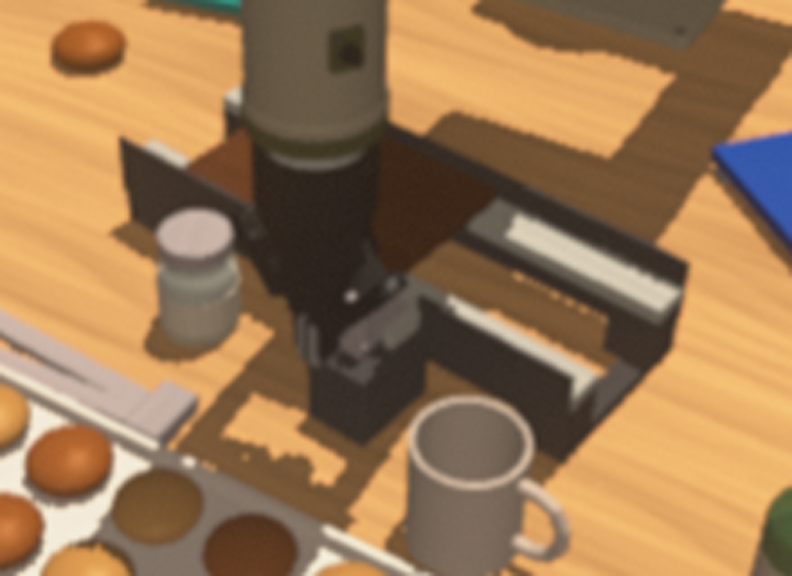

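```bash
python3 - <<'E'
from h import *
p=snapshot("scene");s=sense();print(s["tool_pos"])
def pr(X):
    R=np.array(p["R"]);v,_=cv2.Rodrigues(R)
    u=cv2.projectPoints(np.float64(X).reshape(-1,1,3),v,np.float64(p["t"]),np.float64(p["intrinsics"]),np.array([p["k1"],0,0,0]))[0][:,0]
    return ((u-[220,150])*3.6).round()
T=s["tool_pos"]
print("tip",pr(T-[0,0,17]),"TCP",pr(T),"knob top/bottom",pr([[676,91,105],[676,91,71]]))
print([(d["location"],d["conf"]) for d in place_of(p,"catch_knob")])
cv2.imwrite("pics/s6.png",cv2.resize(p["image"][210:280,280:350,::-1],None,fx=8,fy=8,interpolation=2))
E
```

```text
[715.88636848  85.65070653 103.15920394]
tip [[313. 353.]] TCP [[313. 333.]] knob top/bottom [[353. 299.]
 [353. 337.]]
[([678.3, 96.3, 89.9], 0.51)]
```

View pics/s6.png

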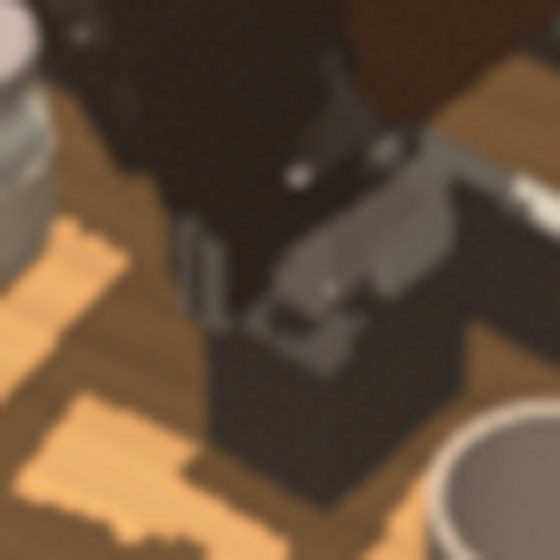

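The fingertips show at (200,280) in the crop, just outboard of the knob at about (330,285) and lined up with it along the rack. I'll lower 5 mm and push.

```bash
python3 -m handwheel '[[-1,0,0,0.5,0,0,0],[-1,0.5,0,0,0,0,0],[-1,0.5,0,0,0,0,0],[-1,0.5,0,0,0,0,0],[-1,0.5,0,0,0,0,0],[-1,0,0,0,0,0,0]]'; python3 -m handwheel '[[-1,0.4,0,0,0,0,0],[-1,0.4,0,0,0,0,0],[-1,0.4,0,0,0,0,0],[-1,0.4,0,0,0,0,0],[-1,0,0,0,0,0,0]]';python3 -m handwheel '[[-1,0.4,0,0,0,0,0],[-1,0.4,0,0,0,0,0],[-1,0.4,0,0,0,0,0],[-1,0.4,0,0,0,0,0],[-1,0,0,0,0,0,0]]'
```

```text
time: 10.15
tool_pos: [694.0, 88.2, 95.3]
tcp_rot: [-180.0, -0.0, 172.8]
ft_force: [-0.7, 0.5, -0.4]
finger_gap: -0.0
grip_force: 0.0
time: 10.57
tool_pos: [678.5, 90.1, 95.4]
tcp_rot: [-180.0, -0.0, 172.7]
ft_force: [0.7, 0.1, -0.1]
finger_gap: 0.4
grip_force: 0.0
time: 10.98
tool_pos: [662.5, 92.1, 95.3]
tcp_rot: [-180.0, -0.0, 172.7]
ft_force: [-0.8, 0.2, -0.1]
finger_gap: -0.1
grip_force: 0.0
```

```bash
python3 -m handwheel '[[-1,0.4,0,0,0,0,0],[-1,0.4,0,0,0,0,0]]'; python3 - <<'E'
from h import *
p=snapshot("scene");print(sense()["tool_pos"]);print([(d["location"],d["conf"]) for d in place_of(p,"catch_knob")])
cv2.imwrite("pics/s7.png",cv2.resize(p["image"][190:280,270:370,::-1],None,fx=6,fy=6,interpolation=2))
E
```

```text
time: 11.15
tool_pos: [655.2, 92.9, 95.3]
tcp_rot: [-180.0, 0.0, 172.7]
ft_force: [2.3, 0.4, 0.9]
finger_gap: 0.2
grip_force: 0.8
[654.54410279  93.07482727  95.19761307]
[([642.7, 97.7, 92.5], 0.56)]
```

View pics/s7.png

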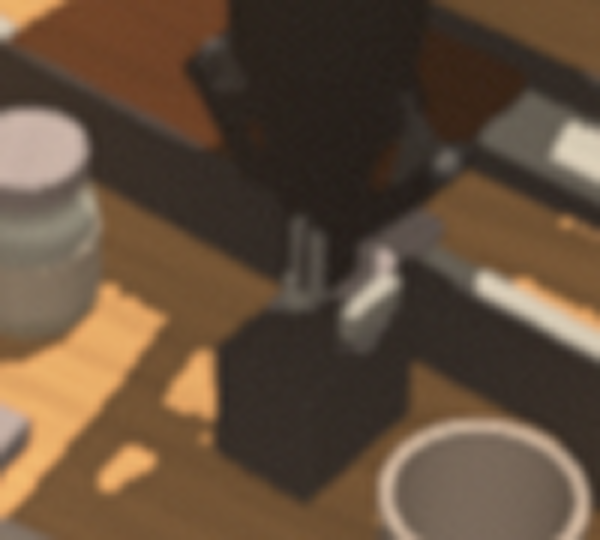

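The knob is moving and the bar now reaches over the rail at about (430,220). I'll keep pushing until it stops.

```bash
python3 -m handwheel '[[-1,0.3,0,0,0,0,0],[-1,0.3,0,0,0,0,0],[-1,0,0,0,0,0,0]]';  python3 -m handwheel '[[-1,0.2,0,0,0,0,0],[-1,0.2,0,0,0,0,0],[-1,0,0,0,0,0,0]]'; python3 -m handwheel '[[-1,0.2,0,0,0,0,0],[-1,0,0,0,0,0,0]]'
```

```text
time: 11.5
tool_pos: [653.4, 93.0, 95.6]
tcp_rot: [180.0, 0.6, 172.7]
ft_force: [24.0, -0.6, -14.9]
finger_gap: -0.0
grip_force: 11.9
time: 11.75
tool_pos: [652.9, 93.0, 96.0]
tcp_rot: [179.9, 1.0, 172.7]
ft_force: [43.1, -1.2, -27.3]
finger_gap: 0.6
grip_force: 21.2
time: 11.92
tool_pos: [652.6, 93.0, 96.1]
tcp_rot: [179.9, 1.2, 172.6]
ft_force: [53.0, -2.1, -34.6]
finger_gap: 0.3
grip_force: 25.8
```

The catch hit its end stop near x = 653, as expected for 45 mm of travel. I'll retreat and check.

```bash
python3 -m handwheel '[[-1,-1,0,0,0,0,0],[-1,-1,0,0,0,0,0],[-1,-1,0,0,0,0,0],[-1,-1,0,0,0,0,0],[-1,0,0,-3.5,0,0,0],[-1,0,0,-3.5,0,0,0],[-1,0,0,-3.5,0,0,0],[-1,0,0,-3.5,0,0,0],[-1,0,0,-3.5,0,0,0],[-1,0,0,-3.5,0,0,0],[-1,0,0,0,0,0,0]]'; python3 - <<'E'
from h import *
p=snapshot("scene");s=sense();print(s["tool_pos"],s["ft_force"])
for q in("catch_knob","board","jam_jar","mug"):print(q,[(d["location"],d["conf"]) for d in place_of(p,q)])
cv2.imwrite("pics/s8.png",cv2.resize(p["image"][150:310,220:440,::-1],None,fx=3.6,fy=3.6,interpolation=2))
E
```

```text
time: 12.83
tool_pos: [685.6, 89.5, 315.6]
tcp_rot: [179.9, 0.7, 172.7]
ft_force: [0.7, -0.2, 1.8]
finger_gap: 0.3
grip_force: 0.0
[685.08949553  89.48243055 311.93953742] [0.50396167 0.30503112 0.22651799]
catch_knob [([638.6, 100.2, 87.1], 0.63)]
board [([280.9, 314.6, 4.4], 0.72), ([203.9, -319.9, 8.6], 0.65), ([531.2, -4.2, 60.5], 0.64)]
jam_jar [([654.7, -54.4, -0.4], 0.67)]
mug [([727.8, 205.8, -3.0], 0.89)]
```

View pics/s8.png

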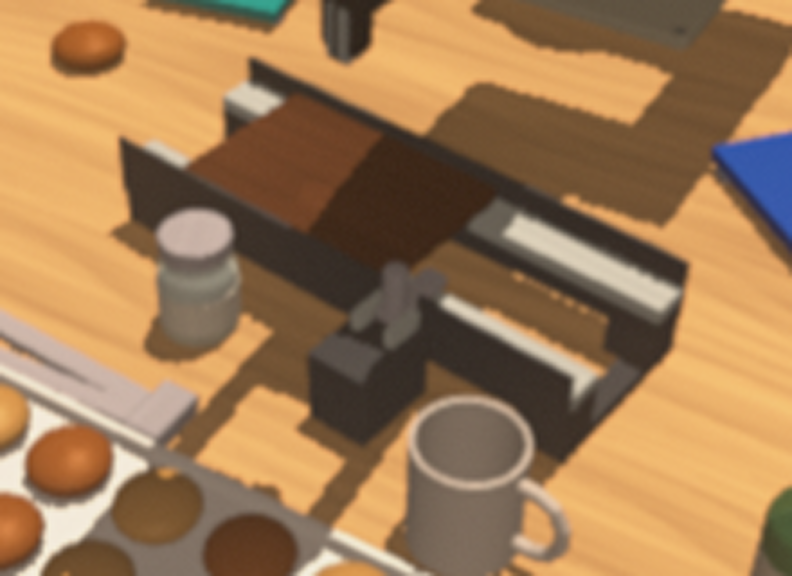

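The board lies flat at home. The catch bar is across behind it, with the knob at (397,290), and the mug and jar have not moved.

```bash
python3 -c "
from bench import *
print(hand_in())"
```

```text
the job is handed in; nothing more can be done
None
```

The job is handed in: the board was pushed home against the notch walls and lies flat on the rails, the catch is pushed across to its end stop behind it, and the mug and jam jar measured unmoved (I did not re-measure the other items).

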